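Put the ring clamp away in the stayed tool chest

ROBOT

A 7-joint arm with a two-finger parallel gripper is mounted at the origin on the work surface. World frame = base frame: x ahead of the robot, y to its left, z up, the work surface at z = 0. Lengths are in m, angles in rad, forces in N, time in s.
With the tool pointing down it reaches from about 0.4 to 0.9 m from the base axis. Payload 5.5 kg.
Tool frame: the origin (TCP) lies on the centre line of the jaws, within the pads' length; the fingertips stand 11 mm ahead of it and the grasp point (between the pads) lies 8 mm behind it (ctrl.tcp_to_tips is the distance from the TCP to the fingertips, in m); z points along the fingers, y is the line along which they close (so a half turn about z gives the same grasp; the last joint's range is limited). The gripper opens to 85 mm and grips with 20 to 120 N. Pads are 22 mm wide; open, the fingers measure 114 mm over their backs; the gripper's body (76 mm by 85 mm) begins 54 mm behind the grasp point. The pads swing forward as they close: fully open they stand 13 mm farther back than shut.
Start: joints at [1.392, 0.501, -0.427, 1.55, 0.221, 1.138, -0.21], TCP at [0.278, -0.588, 0.242] pointing down, gripper open.
Joint ranges: [-2.88, 2.88], [-0.31, 2.03], [-1.54, 1.56], [0.2, 2.42], [-1.41, 4.55], [0.19, 2.02], [-2.57, 2.57]. Speed limits (rad/s): [2.57, 2.57, 3.14, 3.14, 3.14, 3.14, 3.14].

INTERFACE

Orientations are given as a unit quaternion [w, x, y, z].
In Python, from rig import status, grab_frame, get_calibration, order, ctrl gives the robot as it stands.
- The arm moves only by the tool step_arm, never from a script. Its arguments are lists of equal length, an entry for each row: "translation": the shift along the tool's x, y, z normalised to -1 to 1, where 1 is 0.15 m, a list of three; "turn": the turn, a rotation vector about the tool's x, y, z normalised to -1 to 1, where 1 is 60 degrees, a list of three; "jaw": the opening, from 0 (shut) to 1 (fully open). A call has 1 to 5 rows; each row shifts and turns the commanded pose from where the row before left it, along the tool's axes as they then stand; what a row does not reach is not made up. A row lasts 1/8 s, in which the tool goes at most 62.5 mm and 10.7 degrees, less where a joint would pass 70% of its speed; a pose out of reach is approached as far as the arm can. A call with a number of a shift or a turn outside -1 to 1 is refused whole. A call with a gripper value outside its range is refused whole. The fingers move at their own pace and stop on an object; "squeeze" is the grip in N (left out, the last holds). Time passes only in rows, so rows that do not move let the fingers close. It gives the time, the measured TCP pose, the force, the opening and the grip force at its end, in the units of the state.
- status.observe(): the state, without advancing time (a new reading comes with each control period).
- grab_frame(name): name is "scene" or "top"; returns the picture (420x560x3 uint8, red, green, blue); there is no depth.
- get_calibration(name): a dict with "fx", "fy", "cx", "cy" (pixels), "pose" (4x4, takes a point from camera to world coordinates). Camera axes: x right, y down, z forward; pixel columns grow to the right and rows downward; lengths in m; the calibration is good to about 2 mm. A picture is of the moment at which its call begins. get_calibration takes no time and is no camera call.
- order.finish_job(): hands the job in; it is judged then, once.
The state is a dict: "time_s": time; "qpos": joint angles; "dq": joint speeds; "joint_torque": joint torques, N m; "ee_pos": TCP position; "ee_rot": TCP orientation; "contact_force": force on the tool from outside, world axes, zero at the start; "ft_torque": the same for the moment, N m; "opening": finger opening in m; "grip_force": force on a finger pad.
Only numpy, scipy, OpenCV 4.12 (cv2) and the standard library are available. Lean on these libraries where they do the work, as an engineer would, in place of code of your own. Each camera call takes 0.05 s, during which the arm holds its last target. There are 200 camera calls.

TASK

Raise the chest's lid by its handle just until its folding stay locks straight, without yanking on the stay, and lay the wooden ring clamp flat on the bottom of the chest's big compartment. Then press down on the stay's joint, gently, to break it, and lower the lid until it is fully shut; do not slam it or force it against the locked stay, drop the clamp, or disturb the other tools.

Things in the scene. Friction and masses are not known exactly. Their poses are not given: they have to be found in the camera images.
- chest: dark wooden chest, fixed, 190 mm deep (x) x 260 wide (y) x 84 high; origin at centre of underside; front faces its -x. Walls 8 mm, inner floor at z 10. A partition (y 72 to 77, top at z 50) cuts off the stay's channel along the +y wall; the big compartment is y -122 to +72, x -87 to +87. A tin 34 wide, 30 high stands in it near x 55, y -85
- lid (a joint): lid angle in rad: 0 shut, grows as it opens about the hinge line along the chest's y. Hinge friction (about 0.45 N m) holds the 0.5 kg lid about where it is left. The stay locks it somewhere between 1.22 and 1.54 rad, depending on how the stay's slotted strap is set on this chest: feel for it
- lid_hinge (a point): middle of the hinge line, 95 mm behind the chest's centre and 84 mm above its underside; fixed
- lid_handle (a point): middle of the handle, a steel bar of 10 mm diameter, 90 mm long along the chest's y, on two rods 50 mm in front of the lid's edge; 240 mm from the hinge line, 6 mm above the lid's underside. It can turn between the pads of an upright gripper. Opening takes about 5 N; when the stay is taut the force rises sharply; beyond about 13 N the stay's foot slips
- stay_knee (a joint): bend of the folding stay's middle joint in rad: about 1.7 with the lid shut, 0 with its links in line, -0.15 sprung over centre (locked). Its light spring carries it over once the lid is pulled up till the stay is taut, perhaps only when the pull is let go. Pressing it down with 5 to 9 N breaks it; push it some 20 mm down (above 0.4 rad) or it springs back
- knee_pad (a point): centre of the upper face of the steel press pad on the stay's middle joint, 26 mm (x) by 30 mm (y), 91 mm left (+y) of the chest's centre line. With the lid locked open it is about level, some 30 mm above the chest's rim, free from above
- stay_link: upper link of the stay (steel strap 12 mm wide, 3 mm thick), which carries the middle joint, the press pad and the lower link; origin at its pivot on the lid. Over 20 N on any of it is too much. As the joint is pressed down the lid follows by about 0.1 to 0.15 rad
- foot_pin (a point): pivot pin at the stay's foot, near the front of the chest's left wall at rim height; its bracket is clamped by friction to the wall and slips along x if the stay is pulled or pushed with more than about 55 N
- ring_clamp: wooden ring clamp lying flat, 100 mm long (its x), 30 mm wide (y), 32 mm high (z), 90 g; origin at the centre of its underside
- hammer: bench hammer, 200 mm long, bystander
- salve_tin: small tin in the chest, bystander
- bench_block: steel bench block 70 x 70 x 22 mm, bystander
- scriber: scriber with a handle, 170 mm, bystander
- flux_jar: jar, 48 mm wide, 55 mm high, bystander
There are look-alikes about, which are no part of the job. What is shaped like the ring_clamp but purple is not meant.

How it is judged:
By the outcome, as a careful person would: the job done as asked, in the order asked, and still so for the second after the job is handed in, with the robot touching nothing.
It also fails if it takes over 72 s, if anything falls off the work surface, if the arm or the gripper's body presses on something with over 40 N, if the wrist force passes 120 N, or if a joint passes its speed limit or range.

## Working session

There is one attempt and no reset: what is moved stays moved. The work goes in short steps, Python scripts to look and compute and a tool call to move; the robot and the scene stay as the last step left them, time stands still between calls to the robot, and variables do not carry over. Pictures are saved under pics/ and viewed, at most 10 in all, crops included, and the job is handed in when it is done.

Besides the shell and the picture viewer there is one more tool, called after "Call:" as a command line: name --argument value ..., lists and objects as JSON in quotes. step_arm: Moves the arm, as the interface text tells. Its arguments: {"type":"object","properties":{"translation":{"type":"array"},"turn":{"type":"array"},"jaw":{"type":"array"},"squeeze":{"type":"number"}},"required":["translation","turn","jaw"]}

```bash
ls; mkdir -p pics; python3 - <<'E'
from rig import *
import cv2,numpy as np
for n in("scene","top"):
    f=grab_frame(n);cv2.imwrite(f"pics/{n}0.png",f[:,:,::-1]);c=get_calibration(n);print(n,{k:np.round(v,4).tolist() for k,v in c.items()})
s=status.observe();print({k:np.round(v,3).tolist() for k,v in s.items()}, ctrl.tcp_to_tips)
E
```

```text
pics
scene {'fx': 405.2739, 'fy': 405.2739, 'cx': 282.4474, 'cy': 207.4468, 'pose': [[0.6966, 0.5849, -0.4155, 0.9773], [0.7174, -0.5588, 0.4161, -0.4158], [0.0111, -0.5879, -0.8088, 0.8786], [0.0, 0.0, 0.0, 1.0]]}
top {'fx': 406.0735, 'fy': 406.0735, 'cx': 275.5924, 'cy': 212.323, 'pose': [[0.0259, -0.9968, 0.0756, 0.4856], [-0.9996, -0.0254, 0.0079, 0.0254], [-0.006, -0.0758, -0.9971, 1.2755], [0.0, 0.0, 0.0, 1.0]]}
{'time_s': 0.1, 'qpos': [1.392, 0.502, -0.427, 1.551, 0.221, 1.138, -0.21], 'dq': [0.0, -0.001, -0.001, -0.005, 0.002, 0.001, -0.001], 'joint_torque': [-0.011, -57.081, -5.838, -28.175, 0.011, 0.006, -0.0], 'ee_pos': [0.278, -0.587, 0.241], 'ee_rot': [-0.001, 0.976, 0.219, -0.0], 'contact_force': [-0.799, 0.578, 1.221], 'ft_torque': [0.041, -0.028, -0.018], 'grip_force': 0.0, 'opening': 0.085} 0.011
```

View pics/scene0.png

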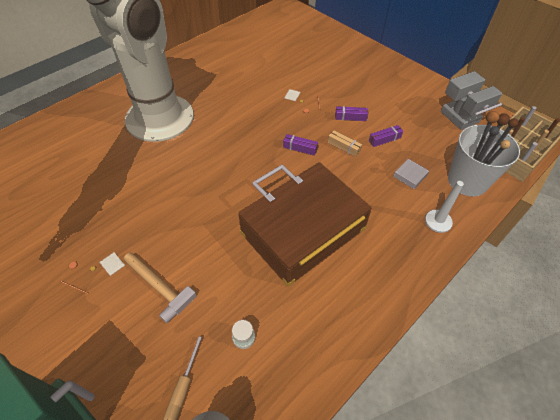

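View pics/top0.png

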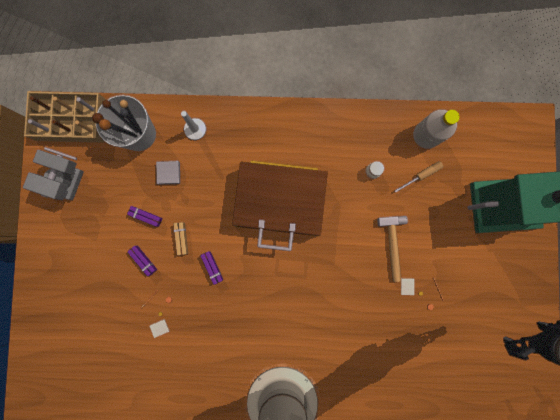

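The wooden clamp is at top (180,239), scene (345,142). The look-alikes are purple, at top (144,216), (142,261) and (211,268), so I choose the wooden one. The chest is at top (280,200), with its handle bar at (275,248) facing the robot. Next I'll crop both closely and measure.

```bash
cat > h.py <<'E'
from rig import *
import cv2,numpy as np
def ray(n,uv):
    c=get_calibration(n);P=np.array(c["pose"]);d=P[:3,:3]@[(uv[0]-c["cx"])/c["fx"],(uv[1]-c["cy"])/c["fy"],1];return P[:3,3],d
def onz(n,uv,z):
    o,d=ray(n,uv);return o+d*(z-o[2])/d[2]
def proj(n,p):
    c=get_calibration(n);P=np.array(c["pose"]);q=P[:3,:3].T@(np.array(p)-P[:3,3]);return np.array([c["fx"]*q[0]/q[2]+c["cx"],c["fy"]*q[1]/q[2]+c["cy"]])
def st():
    s=status.observe();print({k:np.round(s[k],3).tolist() for k in("time_s","qpos","ee_pos","ee_rot","contact_force","opening","grip_force")});return s
E
python3 - <<'E'
from h import *
f=cv2.imread("pics/top0.png");g=cv2.imread("pics/scene0.png")
a=cv2.resize(f[150:280,120:340],None,fx=3.6,fy=3.6,interpolation=cv2.INTER_CUBIC)
cv2.imwrite("pics/c1.png",a[:, :800])
b=cv2.resize(g[95:290,230:430],None,fx=3,fy=3,interpolation=cv2.INTER_CUBIC)
cv2.imwrite("pics/c2.png",b)
# clamp mask
h=cv2.cvtColor(f,cv2.COLOR_BGR2HSV)
r=f[215:262,165:196]; print(f[239,175:186].tolist(), f[239,168].tolist())
E
```

```text
[[80, 127, 164], [93, 147, 196], [88, 144, 191], [95, 151, 193], [71, 114, 153], [58, 97, 131], [84, 136, 186], [94, 149, 195], [99, 152, 195], [86, 134, 180], [54, 89, 120]] [50, 101, 166]
```

View pics/c1.png

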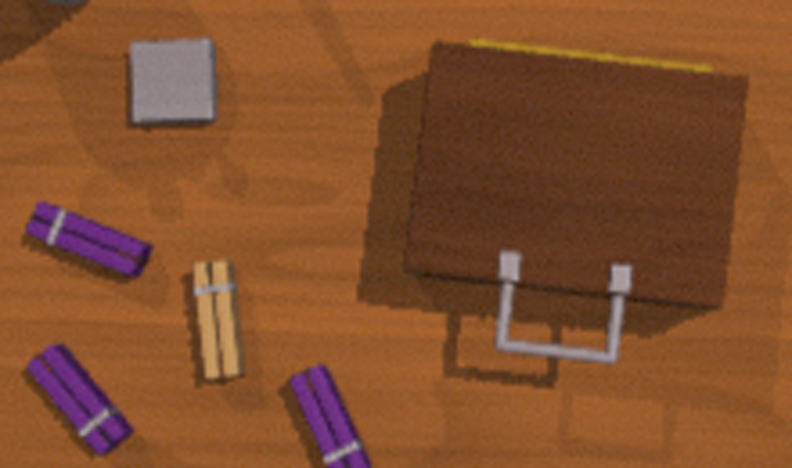

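View pics/c2.png

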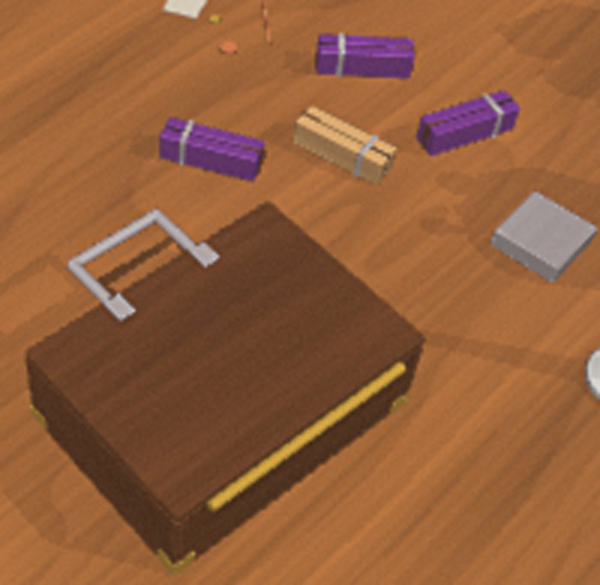

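The crops confirm it. The natural-wood clamp is at c1 (218,320), and the purple ones are separate. The handle bar runs from c1 (500,346) to (613,358), and from c2 (157,214) to (72,264). The lid corners are clear in both views.

```bash
python3 - <<'E'
from h import *
T=lambda p:(120+(p[0]+.5)/3.6-.5,150+(p[1]+.5)/3.6-.5)
S=lambda p:(230+(p[0]+.5)/3-.5,95+(p[1]+.5)/3-.5)
def tri(t,s):
    o1,d1=ray("top",T(t));o2,d2=ray("scene",S(s))
    A=np.c_[d1,-d2];k=np.linalg.lstsq(A,o2-o1,rcond=None)[0];a=o1+d1*k[0];b=o2+d2*k[1];return (a+b)/2,np.linalg.norm(a-b)
for n,t,s in[("hL",(500,346),(157,214)),("hR",(613,358),(72,264)),("FL",(406,271),(268,203)),("BL",(432,43),(424,342)),("BR",(748,77),(178,515)),("FR",(722,308),(27,352))]:
    p,e=tri(t,s);print(n,p.round(4),round(e,4))
# clamp top z .032
f=cv2.imread("pics/top0.png");hs=cv2.cvtColor(f,cv2.COLOR_BGR2HSV)
m=((hs[...,1]<150)&(hs[...,2]>90)&(hs[...,0]>8)&(hs[...,0]<30)).astype(np.uint8);m[:218]=0;m[262:]=0;m[:,:168]=0;m[:,194:]=0
m=cv2.morphologyEx(m,cv2.MORPH_CLOSE,np.ones((3,3)))
c=max(cv2.findContours(m,0,1)[0],key=cv2.contourArea);r=cv2.minAreaRect(c);print(r)
for b in cv2.boxPoints(r):print(onz("top",b,.032).round(4))
print(onz("top",r[0],.032))
for t,s in[((195,263),(310,108)),((243,378),(378,178)),((205,379),(395,155)),((230,262),(297,140))]:pass
st()
E
```

```text
hL [0.4765 0.0816 0.0906] 0.0007
hR [ 0.4691 -0.0099  0.0929] 0.001
FL [0.5351 0.1595 0.0924] 0.0006
BL [0.7225 0.1442 0.0879] 0.0031
BR [ 0.6995 -0.1138  0.0999] 0.0006
FR [ 0.512  -0.0964  0.0937] 0.0001
((180.25997924804688, 238.32000732421875), (32.668338775634766, 12.303659439086914), 81.8698959350586)
[0.5389 0.3527 0.032 ]
[0.5452 0.3155 0.032 ]
[0.4468 0.2972 0.032 ]
[0.4406 0.3341 0.032 ]
[0.49272712 0.32486229 0.032     ]
{'time_s': 0.1, 'qpos': [1.392, 0.502, -0.427, 1.551, 0.221, 1.138, -0.21], 'ee_pos': [0.278, -0.587, 0.241], 'ee_rot': [-0.001, 0.976, 0.219, -0.0], 'contact_force': [-0.799, 0.578, 1.221], 'opening': 0.085, 'grip_force': 0.0}
```

```bash
cat >> h.py <<'E'
C=np.array([.6173,.0236]);YAW=-.088
def cw(x,y,z):  # chest -> world
    c,s=np.cos(YAW),np.sin(YAW);return np.array([C[0]+c*x-s*y,C[1]+s*x+c*y,z])
def hand(th): # handle at lid angle
    return cw(.095-.2401*np.cos(th+.025),0,.084+.2401*np.sin(th+.025))
def yaw(q):
    return 2*np.arctan2(q[2],q[1])
def plan(p0,a0,p1,a1,n):
    "rows for an upright tool"
    d=(np.array(p1)-p0)/n;da=(a1-a0)/n;T=[]
    for i in range(n):
        a=a0+i*da;T.append([round((d@[np.cos(a),np.sin(a),0])/.15,3),round((d@[np.sin(a),-np.cos(a),0])/.15,3),round(-d[2]/.15,3)])
    print(T,"turn",round(-da/(np.pi/3),3))
def go(p1,a1,n):
    s=st();plan(np.array(s["ee_pos"]),yaw(s["ee_rot"]),p1,a1,n)
E
python3 - <<'E'
from h import *
go(hand(0)+[0,0,.10],1.4828,14)
print(hand(0))
E
```

```text
{'time_s': 0.1, 'qpos': [1.392, 0.502, -0.427, 1.551, 0.221, 1.138, -0.21], 'ee_pos': [0.278, -0.587, 0.241], 'ee_rot': [-0.001, 0.976, 0.219, -0.0], 'contact_force': [-0.799, 0.578, 1.221], 'opening': 0.085, 'grip_force': 0.0}
[[np.float64(0.211), np.float64(-0.229), np.float64(0.024)], [np.float64(0.227), np.float64(-0.212), np.float64(0.024)], [np.float64(0.243), np.float64(-0.195), np.float64(0.024)], [np.float64(0.256), np.float64(-0.176), np.float64(0.024)], [np.float64(0.269), np.float64(-0.157), np.float64(0.024)], [np.float64(0.28), np.float64(-0.136), np.float64(0.024)], [np.float64(0.289), np.float64(-0.115), np.float64(0.024)], [np.float64(0.297), np.float64(-0.093), np.float64(0.024)], [np.float64(0.303), np.float64(-0.071), np.float64(0.024)], [np.float64(0.307), np.float64(-0.048), np.float64(0.024)], [np.float64(0.31), np.float64(-0.025), np.float64(0.024)], [np.float64(0.311), np.float64(-0.002), np.float64(0.024)], [np.float64(0.31), np.float64(0.021), np.float64(0.024)], [np.float64(0.308), np.float64(0.044), np.float64(0.024)]] turn -0.071
[0.4728362  0.03634573 0.09000187]
```

Call:
step_arm --translation '[[0.211,-0.229,0.024],[0.227,-0.212,0.024],[0.243,-0.195,0.024],[0.256,-0.176,0.024]]' --turn '[[0,0,-0.071],[0,0,-0.071],[0,0,-0.071],[0,0,-0.071]]' --jaw '[0.45,0.45,0.45,0.45]' --squeeze 25

```text
time_s: 0.6
ee_pos: [0.3338, -0.4077, 0.2275]
ee_rot: [-0.0, 0.932, 0.362, -0.0]
contact_force: [0.5, 0.0, 0.4]
opening: 0.0384
grip_force: 0.0
```

```bash
python3 -c "
from h import *
go(hand(0)+[0,0,.10],1.4828,10)"|sed 's/np.float64//g'; sed -i 's/T.append(\[round/T.append([round/; s/print(T/print([[float(v) for v in t] for t in T]/' h.py
```

```text
{'time_s': 0.6, 'qpos': [1.309, 0.315, -0.568, 1.87, 0.198, 1.012, -0.171], 'ee_pos': [0.334, -0.408, 0.227], 'ee_rot': [-0.0, 0.932, 0.362, -0.0], 'contact_force': [0.529, 0.047, 0.447], 'opening': 0.038, 'grip_force': 0.0}
[[(0.268), (-0.156), (0.025)], [(0.279), (-0.135), (0.025)], [(0.288), (-0.114), (0.025)], [(0.296), (-0.093), (0.025)], [(0.302), (-0.071), (0.025)], [(0.306), (-0.048), (0.025)], [(0.309), (-0.025), (0.025)], [(0.31), (-0.002), (0.025)], [(0.31), (0.021), (0.025)], [(0.307), (0.044), (0.025)]] turn -0.071
```

Call:
step_arm --translation '[[0.268,-0.156,0.025],[0.279,-0.135,0.025],[0.288,-0.114,0.025],[0.296,-0.093,0.025],[0.302,-0.071,0.025]]' --turn '[[0,0,-0.071],[0,0,-0.071],[0,0,-0.071],[0,0,-0.071],[0,0,-0.071]]' --jaw '[0.45,0.45,0.45,0.45,0.45]'

```text
time_s: 1.23
ee_pos: [0.4035, -0.1862, 0.209]
ee_rot: [0.0, 0.849, 0.528, -0.0]
contact_force: [0.5, -0.1, -0.3]
opening: 0.0386
grip_force: 0.0
```

Call:
step_arm --translation '[[0.306,-0.048,0.025],[0.309,-0.025,0.025],[0.31,-0.002,0.025],[0.31,0.021,0.025],[0.307,0.044,0.025]]' --turn '[[0,0,-0.071],[0,0,-0.071],[0,0,-0.071],[0,0,-0.071],[0,0,-0.071]]' --jaw '[0.45,0.45,0.45,0.45,0.45]'

```text
time_s: 1.85
ee_pos: [0.4734, 0.0354, 0.1902]
ee_rot: [0.0, 0.737, 0.676, -0.0]
contact_force: [-0.3, 0.3, -0.4]
opening: 0.0387
grip_force: 0.0
```

```bash
python3 -c "
from h import *
go(hand(0)+[0,0,-.008],1.4828,5)"
```

```text
{'time_s': 1.85, 'qpos': [0.647, 0.35, -0.913, 2.018, 0.344, 0.934, -0.532], 'ee_pos': [0.473, 0.035, 0.19], 'ee_rot': [0.0, 0.737, 0.676, -0.0], 'contact_force': [-0.343, 0.296, -0.422], 'opening': 0.039, 'grip_force': 0.0}
[[0.001, -0.001, 0.144], [0.001, -0.001, 0.144], [0.001, -0.001, 0.144], [0.001, -0.001, 0.144], [0.001, -0.001, 0.144]] turn 0.0
```

Call:
step_arm --translation '[[0,0,0.18],[0,0,0.18],[0,0,0.18],[0,0,0.12],[0,0,0.06]]' --turn '[[0,0,0],[0,0,0],[0,0,0],[0,0,0],[0,0,0]]' --jaw '[0.45,0.45,0.45,0.45,0.45]'

```text
time_s: 2.48
ee_pos: [0.4728, 0.0342, 0.0815]
ee_rot: [-0.0, 0.738, 0.675, -0.0]
contact_force: [0.4, -0.2, -0.1]
opening: 0.0384
grip_force: 0.0
```

Call:
step_arm --translation '[[0,0,0],[0,0,0],[0,0,0]]' --turn '[[0,0,0],[0,0,0],[0,0,0]]' --jaw '[0.3,0.05,0]' --squeeze 25

```text
time_s: 2.85
ee_pos: [0.4709, 0.0345, 0.0827]
ee_rot: [-0.001, 0.737, 0.675, -0.002]
contact_force: [-8.0, 1.6, 4.2]
opening: 0.0091
grip_force: 24.5
```

```bash
python3 -c "
from h import *
s=st();print(hand(0))"
```

```text
{'time_s': 2.85, 'qpos': [0.51, 0.522, -0.772, 2.095, 0.545, 0.736, -0.702], 'ee_pos': [0.471, 0.035, 0.083], 'ee_rot': [-0.001, 0.737, 0.675, -0.002], 'contact_force': [-7.996, 1.611, 4.238], 'opening': 0.009, 'grip_force': 24.479}
[0.4728362  0.03634573 0.09000187]
```

```bash
sed -i 's/C=np.array(\[.6173,.0236\])/C=np.array([.6153,.0238])/' h.py; cat >> h.py <<'E'
def lid(t0,t1,n):
    t=np.linspace(t0,t1,n+1)+.025;R=.2401/.15
    print([[0,round(float(R*(np.cos(a)-np.cos(b))),3),round(float(-R*(np.sin(b)-np.sin(a))),3)] for a,b in zip(t,t[1:])])
def ang():  # lid angle from measured TCP while holding the handle
    p=np.array(status.observe()["ee_pos"]);c,s=np.cos(YAW),np.sin(YAW);x=(p[:2]-C)@[c,s];print("lid angle",np.arctan2(p[2]+.008-.084,.095-x)-.025,"r",np.hypot(p[2]+.008-.084,.095-x))
E
python3 -c "
from h import *
lid(0,1.1,15)"
```

```text
[[0, 0.007, -0.117], [0, 0.016, -0.116], [0, 0.024, -0.115], [0, 0.033, -0.113], [0, 0.041, -0.11], [0, 0.049, -0.107], [0, 0.056, -0.103], [0, 0.064, -0.098], [0, 0.071, -0.094], [0, 0.078, -0.088], [0, 0.084, -0.082], [0, 0.09, -0.076], [0, 0.095, -0.069], [0, 0.1, -0.062], [0, 0.104, -0.054]]
```

Call:
step_arm --translation '[[0,-0.006,-0.117],[0,0.016,-0.116],[0,0.024,-0.115],[0,0.033,-0.113],[0,0.041,-0.11]]' --turn '[[0,0,0],[0,0,0],[0,0,0],[0,0,0],[0,0,0]]' --jaw '[0,0,0,0,0]'

```text
time_s: 3.48
ee_pos: [0.4885, 0.0329, 0.1691]
ee_rot: [-0.001, 0.737, 0.675, -0.001]
contact_force: [-5.1, 0.8, -3.1]
opening: 0.0087
grip_force: 24.4
```

```bash
python3 -c "
from h import *
st();ang()"
```

```text
{'time_s': 3.475, 'qpos': [0.609, 0.411, -0.879, 2.001, 0.4, 0.911, -0.569], 'ee_pos': [0.489, 0.033, 0.169], 'ee_rot': [-0.001, 0.737, 0.675, -0.001], 'contact_force': [-5.084, 0.815, -3.107], 'opening': 0.009, 'grip_force': 24.411}
lid angle 0.3720246066657135 r 0.2408428453069751
```

Call:
step_arm --translation '[[0,0.049,-0.107],[0,0.056,-0.103],[0,0.064,-0.098],[0,0.071,-0.094],[0,0.078,-0.088]]' --turn '[[0,0,0],[0,0,0],[0,0,0],[0,0,0],[0,0,0]]' --jaw '[0,0,0,0,0]'

```text
time_s: 4.1
ee_pos: [0.5342, 0.0288, 0.2428]
ee_rot: [-0.002, 0.737, 0.676, -0.003]
contact_force: [-12.8, 1.9, 6.3]
opening: 0.0088
grip_force: 24.8
```

Call:
step_arm --translation '[[0,0.084,-0.082],[0,0.09,-0.076],[0,0.095,-0.069],[0,0.1,-0.062],[0,0.104,-0.054]]' --turn '[[0,0,0],[0,0,0],[0,0,0],[0,0,0],[0,0,0]]' --jaw '[0,0,0,0,0]'

```text
time_s: 4.72
ee_pos: [0.6078, 0.0222, 0.2966]
ee_rot: [0.001, 0.738, 0.675, -0.0]
contact_force: [-7.7, 0.8, 8.2]
opening: 0.0091
grip_force: 25.5
```

```bash
python3 -c "
from h import *
st();ang()
f=grab_frame('scene')[:,:,::-1];g=grab_frame('top')[:,:,::-1]
cv2.imwrite('pics/s1.png',f);cv2.imwrite('pics/t1.png',g)
a=cv2.resize(f[130:290,230:390],(590,590),interpolation=cv2.INTER_CUBIC);cv2.imwrite('pics/c3.png',a)
lid(1.1,1.2,5)
"
```

```text
{'time_s': 4.725, 'qpos': [0.555, 0.479, -0.877, 1.589, 0.384, 1.254, -0.476], 'ee_pos': [0.608, 0.022, 0.297], 'ee_rot': [0.001, 0.738, 0.675, -0.0], 'contact_force': [-7.707, 0.821, 8.208], 'opening': 0.009, 'grip_force': 25.483}
lid angle 1.111395866876641 r 0.24317380137144282
[[0, 0.029, -0.014], [0, 0.029, -0.013], [0, 0.03, -0.012], [0, 0.03, -0.012], [0, 0.03, -0.011]]
```

View pics/c3.png

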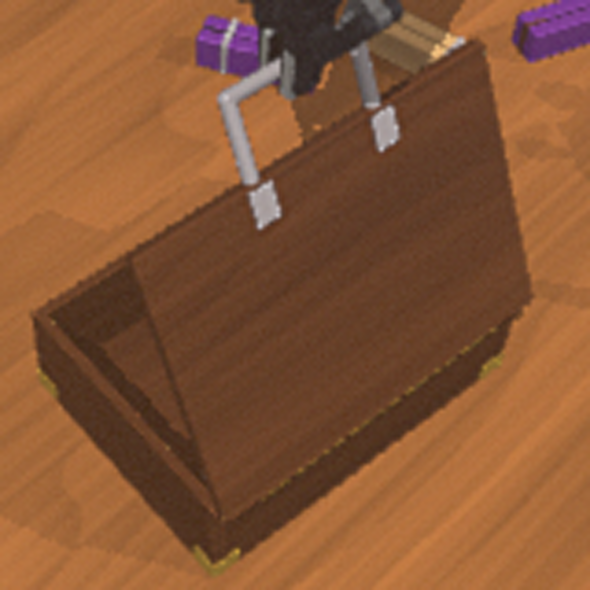

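The lid is up about 1.1 rad. It hides the stay from the scene camera, so I'll use the top view.

```bash
python3 -c "
from h import *
g=cv2.imread('pics/t1.png')
a=cv2.resize(g[140:270,170:340],(784,600),interpolation=cv2.INTER_CUBIC);cv2.imwrite('pics/c4.png',a)
"
```

```text
(no output)
```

View pics/c4.png

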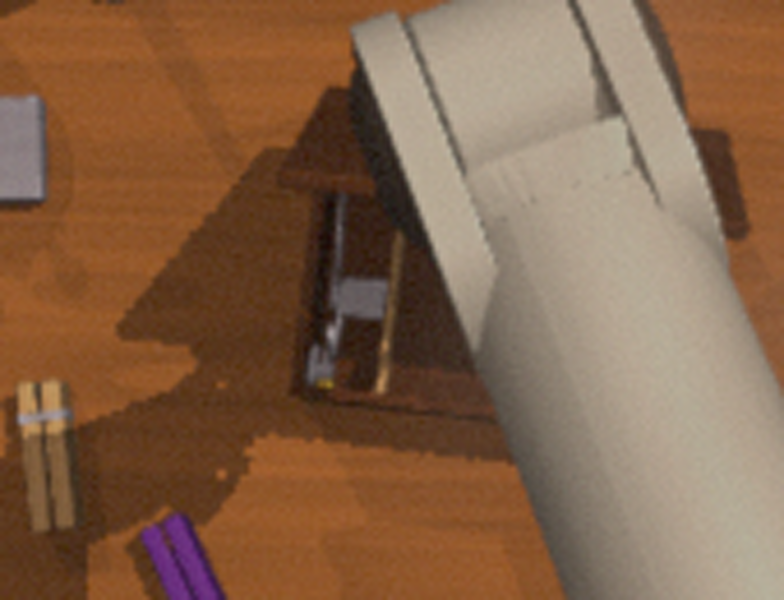

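Call:
step_arm --translation '[[0,0.022,-0.022],[0,0.029,-0.02],[0,0.03,-0.015]]' --turn '[[0,0,0],[0,0,0],[0,0,0]]' --jaw '[0,0,0]'

```text
time_s: 5.2
ee_pos: [0.6199, 0.0211, 0.302]
ee_rot: [-0.0, 0.738, 0.675, -0.0]
contact_force: [-2.6, 0.5, -0.2]
opening: 0.0089
grip_force: 24.8
```

```bash
cat >> h.py <<'E'
def tf():
    s=status.observe();p=np.array(s["ee_pos"]);F=np.array(s["contact_force"]);c,si=np.cos(YAW),np.sin(YAW);x=(p[:2]-C)@[c,si]
    t=np.arctan2(p[2]+.008-.084,.095-x);fx=F[:2]@[c,si];print("th",round(t-.025,4),"tang",round(fx*np.sin(t)+F[2]*np.cos(t),2),"rad",round(-fx*np.cos(t)+F[2]*np.sin(t),2))
E
python3 -c "
from h import *
st();ang();tf()
lid(1.16,1.2,3)
"
```

```text
{'time_s': 5.2, 'qpos': [0.541, 0.498, -0.871, 1.551, 0.391, 1.277, -0.473], 'ee_pos': [0.62, 0.021, 0.302], 'ee_rot': [-0.0, 0.738, 0.675, -0.0], 'contact_force': [-2.584, 0.532, -0.162], 'opening': 0.009, 'grip_force': 24.841}
lid angle 1.1659570217044044 r 0.24330480046681557
th 1.166 tang -2.49 rad 0.82
[[0, 0.02, -0.008], [0, 0.02, -0.008], [0, 0.02, -0.007]]
```

The pad shows at top pixel (248.5,204) and the foot bracket at about (239,221). I'll raise to about 1.21 rad, below the possible lock range, then track the pad to predict the lock angle.

Call:
step_arm --translation '[[0,0.02,-0.008],[0,0.02,-0.008],[0,0.02,-0.007]]' --turn '[[0,0,0],[0,0,0],[0,0,0]]' --jaw '[0,0,0]'

```text
time_s: 5.58
ee_pos: [0.6289, 0.0203, 0.3053]
ee_rot: [0.0, 0.738, 0.675, 0.0]
contact_force: [-4.5, -0.1, 3.7]
opening: 0.0085
grip_force: 25.4
```

```bash
cat >> h.py <<'E'
def pad(g):  # BGR top image -> pad pixel
    big=cv2.resize(g[190:222,236:262],None,fx=8,fy=8,interpolation=cv2.INTER_CUBIC);hs=cv2.cvtColor(big,cv2.COLOR_BGR2HSV)
    m=((hs[...,1]<70)&(hs[...,2]>75)).astype(np.uint8);m=cv2.morphologyEx(m,cv2.MORPH_OPEN,np.ones((36,36)))
    n,l,s,c=cv2.connectedComponentsWithStats(m);o=[((c[i][0]+.5)/8-.5+236,(c[i][1]+.5)/8-.5+190,s[i][2:5].tolist()) for i in range(1,n)];return o
E
python3 -c "
from h import *
st();tf()
print(pad(cv2.imread('pics/t1.png')))
g=grab_frame('top')[:,:,::-1].copy();cv2.imwrite('pics/t2.png',g);print(pad(g))
lid(1.215,1.255,5)
o=onz('top',(239,221),.088);c,s=np.cos(YAW),np.sin(YAW);d=o[:2]-C;print('foot',d@[c,s],d@[-s,c])
"
```

```text
{'time_s': 5.575, 'qpos': [0.53, 0.511, -0.866, 1.523, 0.399, 1.292, -0.471], 'ee_pos': [0.629, 0.02, 0.305], 'ee_rot': [0.0, 0.738, 0.675, 0.0], 'contact_force': [-4.527, -0.108, 3.735], 'opening': 0.009, 'grip_force': 25.371}
th 1.2057 tang -3.0 rad 5.02
[(np.float64(247.88703473373872), np.float64(204.27325179657268), [89, 66, 5427]), (np.float64(239.06773057216054), np.float64(219.70906276686594), [41, 29, 1171])]
[(np.float64(247.85394238856182), np.float64(204.1072645079899), [90, 72, 5945]), (np.float64(239.27486559139786), np.float64(219.5130376344086), [44, 32, 1395])]
[[0, 0.012, -0.004], [0, 0.012, -0.004], [0, 0.012, -0.004], [0, 0.012, -0.004], [0, 0.012, -0.004]]
foot -0.07790429486814704 0.11109612320532984
```

Call:
step_arm --translation '[[0,0.006,-0.006],[0,0.007,-0.004]]' --turn '[[0,0,0],[0,0,0]]' --jaw '[0,0]'

```text
time_s: 5.88
ee_pos: [0.6305, 0.0202, 0.306]
ee_rot: [-0.0, 0.738, 0.675, -0.0]
contact_force: [-1.6, -0.9, -1.5]
opening: 0.0087
grip_force: 24.8
```

```bash
python3 -c "
from h import *
tf()
g=grab_frame('top')[:,:,::-1].copy();cv2.imwrite('pics/t3.png',g);print(pad(g))
tf()
"
```

```text
th 1.2128 tang -1.94 rad -0.87
[(np.float64(247.91510545905706), np.float64(204.0652088502895), [91, 74, 6045]), (np.float64(239.32331730769232), np.float64(219.38221153846155), [43, 34, 1456])]
th 1.2133 tang -1.45 rad 0.57
```

Call:
step_arm --translation '[[0,0.008,-0.003],[0,0.008,-0.003]]' --turn '[[0,0,0],[0,0,0]]' --jaw '[0,0]'

```text
time_s: 6.18
ee_pos: [0.6329, 0.02, 0.3069]
ee_rot: [-0.0, 0.738, 0.675, -0.0]
contact_force: [-2.1, -0.3, -4.0]
opening: 0.0089
grip_force: 24.6
```

Call:
step_arm --translation '[[0,0.008,0],[0,0.008,-0.002]]' --turn '[[0,0,0],[0,0,0]]' --jaw '[0,0]'

```text
time_s: 6.42
ee_pos: [0.6355, 0.0198, 0.3078]
ee_rot: [0.0, 0.738, 0.675, 0.0]
contact_force: [-3.4, -1.3, -0.4]
opening: 0.0087
grip_force: 24.8
```

Call:
step_arm --translation '[[0,0.008,-0.002],[0,0.008,-0.002]]' --turn '[[0,0,0],[0,0,0]]' --jaw '[0,0]'

```text
time_s: 6.68
ee_pos: [0.6379, 0.0195, 0.3086]
ee_rot: [0.0, 0.738, 0.675, -0.0]
contact_force: [-3.3, -1.7, 1.1]
opening: 0.0087
grip_force: 24.9
```

```bash
python3 -c "
from h import *
tf()
g=grab_frame('top')[:,:,::-1].copy();cv2.imwrite('pics/t4.png',g);print(pad(g))
a=np.hstack([cv2.resize(cv2.imread(f'pics/t{i}.png')[175:230,230:260],(390,600)[:2],interpolation=cv2.INTER_CUBIC) for i in (1,4)]);cv2.imwrite('pics/c5.png',a)
"
```

```text
th 1.2451 tang -2.69 rad 1.98
[(np.float64(247.7383939774153), np.float64(203.90924952948558), [96, 75, 6376]), (np.float64(239.17920547147847), np.float64(219.22191501746215), [48, 38, 1718])]
```

View pics/c5.png

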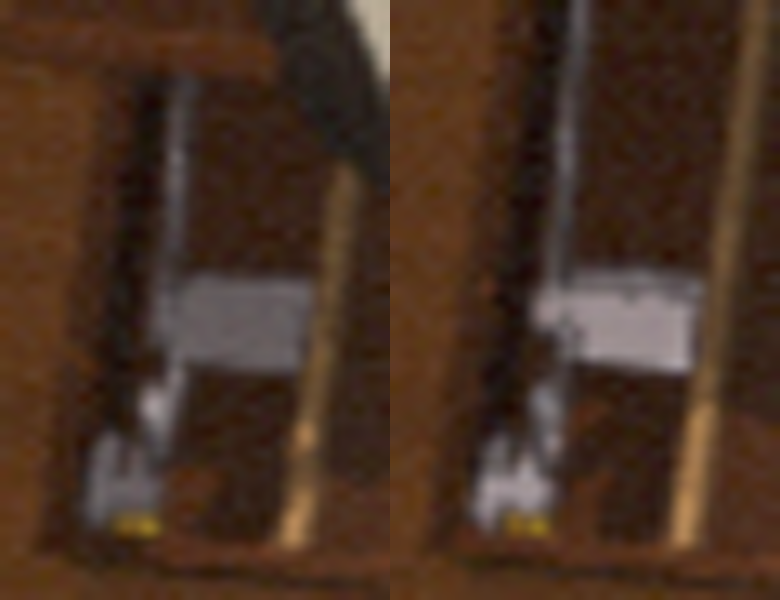

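Call:
step_arm --translation '[[0,0.008,-0.003],[0,0.008,-0.003]]' --turn '[[0,0,0],[0,0,0]]' --jaw '[0,0]'

```text
time_s: 6.98
ee_pos: [0.6403, 0.0193, 0.3095]
ee_rot: [0.0, 0.738, 0.675, 0.0]
contact_force: [-2.5, -2.0, 1.1]
opening: 0.0088
grip_force: 24.9
```

Call:
step_arm --translation '[[0,0.008,-0.003],[0,0.008,-0.003]]' --turn '[[0,0,0],[0,0,0]]' --jaw '[0,0]'

```text
time_s: 7.22
ee_pos: [0.6427, 0.0191, 0.3102]
ee_rot: [0.0, 0.738, 0.675, -0.0]
contact_force: [-2.1, -1.7, 0.0]
opening: 0.009
grip_force: 24.9
```

Call:
step_arm --translation '[[0,0.008,-0.002],[0,0.008,-0.002]]' --turn '[[0,0,0],[0,0,0]]' --jaw '[0,0]'

```text
time_s: 7.48
ee_pos: [0.645, 0.0189, 0.3108]
ee_rot: [0.0, 0.738, 0.675, -0.0]
contact_force: [-3.3, -2.9, 1.5]
opening: 0.0088
grip_force: 25.0
```

Call:
step_arm --translation '[[0,0.008,-0.002],[0,0.008,-0.002]]' --turn '[[0,0,0],[0,0,0]]' --jaw '[0,0]'

```text
time_s: 7.72
ee_pos: [0.6475, 0.0187, 0.3116]
ee_rot: [0.0, 0.738, 0.675, 0.0]
contact_force: [-3.9, -2.6, 3.0]
opening: 0.0086
grip_force: 25.0
```

```bash
python3 -c "
from h import *
tf()
g=grab_frame('top')[:,:,::-1].copy();cv2.imwrite('pics/t5.png',g);print(pad(g))
"
```

```text
th 1.2867 tang -2.75 rad 3.86
[(np.float64(247.54341489677708), np.float64(203.38976867666716), [97, 77, 6733]), (np.float64(239.04169540229884), np.float64(218.50692528735632), [46, 49, 2175])]
```

Call:
step_arm --translation '[[0,0.007,-0.003],[0,0.007,-0.003]]' --turn '[[0,0,0],[0,0,0]]' --jaw '[0,0]'

```text
time_s: 8.02
ee_pos: [0.6494, 0.0185, 0.3121]
ee_rot: [0.0, 0.738, 0.675, -0.0]
contact_force: [-3.1, -2.3, -0.2]
opening: 0.0092
grip_force: 24.9
```

Call:
step_arm --translation '[[0,0.007,-0.002],[0,0.007,-0.002]]' --turn '[[0,0,0],[0,0,0]]' --jaw '[0,0]'

```text
time_s: 8.28
ee_pos: [0.6517, 0.0183, 0.3128]
ee_rot: [0.0, 0.738, 0.675, 0.0]
contact_force: [-2.7, -2.8, 1.2]
opening: 0.0093
grip_force: 24.9
```

Call:
step_arm --translation '[[0,0.007,-0.002],[0,0.007,-0.002]]' --turn '[[0,0,0],[0,0,0]]' --jaw '[0,0]'

```text
time_s: 8.52
ee_pos: [0.6537, 0.0182, 0.3133]
ee_rot: [0.0, 0.738, 0.675, -0.0]
contact_force: [-3.4, -3.9, 1.1]
opening: 0.0088
grip_force: 24.8
```

```bash
python3 -c "
from h import *
tf()
g=grab_frame('top')[:,:,::-1].copy();cv2.imwrite('pics/t6.png',g);print(pad(g))
"
```

```text
th 1.3129 tang -2.74 rad 1.73
[(np.float64(247.47023108625257), np.float64(203.66733514866058), [95, 79, 6794]), (np.float64(239.02668353873239), np.float64(218.46869498239437), [48, 50, 2272])]
```

Call:
step_arm --translation '[[0,0.008,-0.002],[0,0.008,-0.002]]' --turn '[[0,0,0],[0,0,0]]' --jaw '[0,0]'

```text
time_s: 8.82
ee_pos: [0.656, 0.018, 0.314]
ee_rot: [0.0, 0.738, 0.675, -0.0]
contact_force: [-2.6, -3.9, 2.9]
opening: 0.0089
grip_force: 24.7
```

Call:
step_arm --translation '[[0,0.008,-0.002],[0,0.008,-0.002]]' --turn '[[0,0,0],[0,0,0]]' --jaw '[0,0]'

```text
time_s: 9.07
ee_pos: [0.6585, 0.0177, 0.3146]
ee_rot: [0.0, 0.738, 0.675, -0.0]
contact_force: [-2.2, -3.3, 0.4]
opening: 0.0089
grip_force: 24.7
```

Call:
step_arm --translation '[[0,0.008,-0.002],[0,0.008,-0.002]]' --turn '[[0,0,0],[0,0,0]]' --jaw '[0,0]'

```text
time_s: 9.32
ee_pos: [0.6608, 0.0175, 0.3151]
ee_rot: [-0.0, 0.738, 0.675, -0.0]
contact_force: [-2.0, -3.8, -0.4]
opening: 0.009
grip_force: 24.6
```

```bash
python3 -c "
from h import *
tf()
g=grab_frame('top')[:,:,::-1].copy();cv2.imwrite('pics/t7.png',g);print(pad(g))
"
```

```text
th 1.3432 tang -1.74 rad -0.04
[(np.float64(247.3315923259611), np.float64(203.92822287368264), [89, 80, 6737]), (np.float64(239.00238591487494), np.float64(218.34518977621764), [46, 52, 2279])]
```

Call:
step_arm --translation '[[0,0.008,-0.002],[0,0.008,-0.001]]' --turn '[[0,0,0],[0,0,0]]' --jaw '[0,0]'

```text
time_s: 9.62
ee_pos: [0.6633, 0.0174, 0.3157]
ee_rot: [0.0, 0.738, 0.675, 0.0]
contact_force: [-1.8, -4.3, 1.1]
opening: 0.0089
grip_force: 24.6
```

Call:
step_arm --translation '[[0,0.008,-0.002],[0,0.008,-0.001]]' --turn '[[0,0,0],[0,0,0]]' --jaw '[0,0]'

```text
time_s: 9.88
ee_pos: [0.6657, 0.0171, 0.3162]
ee_rot: [0.0, 0.738, 0.675, 0.0]
contact_force: [-2.6, -4.0, 0.6]
opening: 0.0084
grip_force: 24.6
```

Call:
step_arm --translation '[[0,0.008,-0.002],[0,0.008,-0.001]]' --turn '[[0,0,0],[0,0,0]]' --jaw '[0,0]'

```text
time_s: 10.12
ee_pos: [0.6683, 0.0169, 0.3167]
ee_rot: [0.0, 0.738, 0.675, 0.0]
contact_force: [-0.2, -5.0, -0.3]
opening: 0.009
grip_force: 24.6
```

```bash
python3 -c "
from h import *
tf()
g=grab_frame('top')[:,:,::-1].copy();cv2.imwrite('pics/t8.png',g);print(pad(g))
"
```

```text
th 1.3748 tang 0.22 rad -0.37
[(np.float64(247.19459112854557), np.float64(204.58426372963186), [94, 76, 6628]), (np.float64(238.89922738436348), np.float64(218.29454052394595), [50, 54, 2443])]
```

Call:
step_arm --translation '[[0,0.006,-0.001],[0,0.006,-0.001]]' --turn '[[0,0,0],[0,0,0]]' --jaw '[0,0]'

```text
time_s: 10.42
ee_pos: [0.6688, 0.0168, 0.3168]
ee_rot: [-0.001, 0.738, 0.675, -0.001]
contact_force: [-5.3, -4.2, 1.8]
opening: 0.0091
grip_force: 24.8
```

```bash
python3 -c "
from h import *
tf()
g=grab_frame('top')[:,:,::-1].copy();cv2.imwrite('pics/t9.png',g);print(pad(g))
"
```

```text
th 1.3769 tang -4.56 rad 2.64
[(np.float64(246.88296941570297), np.float64(205.62475273889225), [94, 76, 6572]), (np.float64(238.91603592408495), np.float64(218.68269882512428), [51, 47, 2213])]
```

Call:
step_arm --translation '[[0,0.004,0],[0,0,0]]' --turn '[[0,0,0],[0,0,0]]' --jaw '[0,0]'

```text
time_s: 10.72
ee_pos: [0.669, 0.0168, 0.3169]
ee_rot: [-0.001, 0.737, 0.675, -0.001]
contact_force: [-7.2, -4.0, 3.3]
opening: 0.0089
grip_force: 24.8
```

```bash
python3 -c "
from h import *
tf()
g=grab_frame('top')[:,:,::-1].copy();cv2.imwrite('pics/t10.png',g);print(pad(g))
"
```

```text
th 1.3777 tang -6.17 rad 4.41
[(np.float64(246.9580402689751), np.float64(205.61335793785747), [92, 75, 6469]), (np.float64(238.97867853795688), np.float64(218.59746954076851), [47, 48, 2134])]
```

The pad jumped a full pixel while the lid stopped, so the stay is taut and probably over centre. I'll ease off, let go and check.

Call:
step_arm --translation '[[0,-0.01,0],[0,-0.004,0],[0,0,0],[0,0,0]]' --turn '[[0,0,0],[0,0,0],[0,0,0],[0,0,0]]' --jaw '[0,0,0.1,0.4]'

```text
time_s: 11.28
ee_pos: [0.6686, 0.019, 0.3172]
ee_rot: [-0.001, 0.737, 0.676, 0.001]
contact_force: [-0.5, 0.4, -0.1]
opening: 0.0258
grip_force: 0.0
```

```bash
python3 -c "
from h import *
st();tf()
g=grab_frame('top')[:,:,::-1].copy();cv2.imwrite('pics/t11.png',g);print(pad(g))
# next: up, then to clamp
print('up to z .40, then over clamp')
a=float(np.arctan2(.0982+0.0,.0184*1)) 
P=np.array([.4927,.3249]);e=np.array([.5421-.4437,.3341-.3157]);print('clamp yaw',np.arctan2(e[1],e[0]))
s=status.observe();p0=np.array(s['ee_pos'])+[0,0,.06];plan(p0,yaw(s['ee_rot']),[.4927,.3249,.36],yaw(s['ee_rot'])+0.16,8)
"
```

```text
{'time_s': 11.275, 'qpos': [0.479, 0.575, -0.845, 1.401, 0.427, 1.353, -0.462], 'ee_pos': [0.669, 0.019, 0.317], 'ee_rot': [-0.001, 0.737, 0.676, 0.001], 'contact_force': [-0.514, 0.444, -0.096], 'opening': 0.026, 'grip_force': 0.0}
th 1.3754 tang -0.56 rad -0.0
[(np.float64(246.98958975940778), np.float64(205.72449491054905), [93, 75, 6484]), (np.float64(239.06332153690596), np.float64(218.78823306370072), [46, 44, 1978])]
up to z .40, then over clamp
clamp yaw 0.1848570320184409
[[0.241, -0.168, 0.014], [0.244, -0.163, 0.014], [0.248, -0.158, 0.014], [0.251, -0.153, 0.014], [0.254, -0.148, 0.014], [0.257, -0.143, 0.014], [0.259, -0.138, 0.014], [0.262, -0.133, 0.014]] turn -0.019
```

Call:
step_arm --translation '[[0,0,-0.1],[0,0,-0.2],[0,0,-0.12]]' --turn '[[0,0,0],[0,0,0],[0,0,0]]' --jaw '[0.5,0.5,0.5]'

```text
time_s: 11.7
ee_pos: [0.6689, 0.0183, 0.3828]
ee_rot: [0.001, 0.737, 0.676, 0.002]
contact_force: [0.8, -0.3, -0.2]
opening: 0.0429
grip_force: 0.0
```

```bash
python3 -c "
from h import *
f=cv2.imread('pics/top0.png');hs=cv2.cvtColor(f,cv2.COLOR_BGR2HSV)
m=((hs[...,1]<150)&(hs[...,2]>90)&(hs[...,0]>8)&(hs[...,0]<30)).astype(np.uint8);m[:218]=0;m[262:]=0;m[:,:168]=0;m[:,194:]=0
m=cv2.morphologyEx(m,cv2.MORPH_CLOSE,np.ones((3,3)));m=cv2.morphologyEx(m,cv2.MORPH_OPEN,np.ones((3,3)))
q=cv2.findNonZero(m)[:,0].astype(float);c=q.mean(0);w,v=np.linalg.eigh(np.cov((q-c).T));d=v[:,1]
A,B=onz('top',c,.032),onz('top',c+d*10,.032);e=(B-A)*np.sign((B-A)[0]);print(len(q),A,np.arctan2(e[1],e[0]),np.sqrt(12*w))
y=np.arctan2(e[1],e[0]);go([A[0],A[1],.15],y,14)
"
```

```text
376 [0.49322349 0.32493909 0.032     ] 0.15838424215431876 [11.647456   32.10744069]
{'time_s': 11.7, 'qpos': [0.475, 0.539, -0.86, 1.303, 0.401, 1.472, -0.436], 'ee_pos': [0.669, 0.018, 0.383], 'ee_rot': [0.001, 0.737, 0.676, 0.002], 'contact_force': [0.799, -0.297, -0.214], 'opening': 0.043, 'grip_force': 0.0}
[[0.138, -0.096, 0.111], [0.128, -0.109, 0.111], [0.118, -0.12, 0.111], [0.106, -0.131, 0.111], [0.093, -0.14, 0.111], [0.079, -0.148, 0.111], [0.065, -0.155, 0.111], [0.05, -0.161, 0.111], [0.034, -0.165, 0.111], [0.019, -0.167, 0.111], [0.003, -0.168, 0.111], [-0.013, -0.168, 0.111], [-0.029, -0.166, 0.111], [-0.044, -0.162, 0.111]] turn 0.09
```

Call:
step_arm --translation '[[0.138,-0.096,0],[0.128,-0.109,0],[0.118,-0.12,0],[0.106,-0.131,0.12],[0.093,-0.14,0.14]]' --turn '[[0,0,0.09],[0,0,0.09],[0,0,0.09],[0,0,0.09],[0,0,0.09]]' --jaw '[0.65,0.65,0.65,0.65,0.65]'

```text
time_s: 12.32
ee_pos: [0.6055, 0.128, 0.3417]
ee_rot: [0.0, 0.875, 0.483, 0.001]
contact_force: [1.2, -0.6, 0.7]
opening: 0.0551
grip_force: 0.0
```

Call:
step_arm --translation '[[0.079,-0.148,0.14],[0.065,-0.155,0.14],[0.05,-0.161,0.14],[0.034,-0.165,0.14],[0.019,-0.167,0.14]]' --turn '[[0,0,0.09],[0,0,0.09],[0,0,0.09],[0,0,0.09],[0,0,0.09]]' --jaw '[0.65,0.65,0.65,0.65,0.65]'

```text
time_s: 12.95
ee_pos: [0.5424, 0.2373, 0.2361]
ee_rot: [-0.0, 0.964, 0.266, 0.001]
contact_force: [1.0, -0.5, -1.2]
opening: 0.0555
grip_force: 0.0
```

Call:
step_arm --translation '[[0.003,-0.168,0.14],[-0.013,-0.168,0.14],[-0.029,-0.166,0.14],[-0.044,-0.162,0.14]]' --turn '[[0,0,0.09],[0,0,0.09],[0,0,0.09],[0,0,0.09]]' --jaw '[0.65,0.65,0.65,0.65]'

```text
time_s: 13.45
ee_pos: [0.492, 0.3248, 0.152]
ee_rot: [-0.0, 0.997, 0.08, 0.001]
contact_force: [-0.4, -0.2, 0.4]
opening: 0.0555
grip_force: 0.0
```

```bash
python3 -c "
from h import *
go([.493,.327,.016],.145,4)
f=grab_frame('top')[:,:,::-1].copy();g=grab_frame('scene')[:,:,::-1]
cv2.imwrite('pics/t12.png',f);print(pad(f))
a=cv2.resize(f[140:270,160:340],(400,290),interpolation=cv2.INTER_CUBIC);b=cv2.resize(g[90:230,260:400],(290,290),interpolation=cv2.INTER_CUBIC);cv2.imwrite('pics/c6.png',np.hstack([a,b]))
"
```

```text
{'time_s': 13.45, 'qpos': [-0.171, 0.534, -0.602, 1.782, 0.366, 0.937, -2.338], 'ee_pos': [0.492, 0.325, 0.152], 'ee_rot': [-0.0, 0.997, 0.08, 0.001], 'contact_force': [-0.428, -0.202, 0.444], 'opening': 0.056, 'grip_force': 0.0}
[[0.002, -0.003, 0.227], [0.002, -0.003, 0.227], [0.002, -0.003, 0.227], [0.002, -0.003, 0.227]] turn 0.004
[(np.float64(246.54608088131775), np.float64(205.441934745882), [99, 79, 7103]), (np.float64(238.99697000821692), np.float64(218.44838742810188), [52, 51, 2434])]
```

View pics/c6.png

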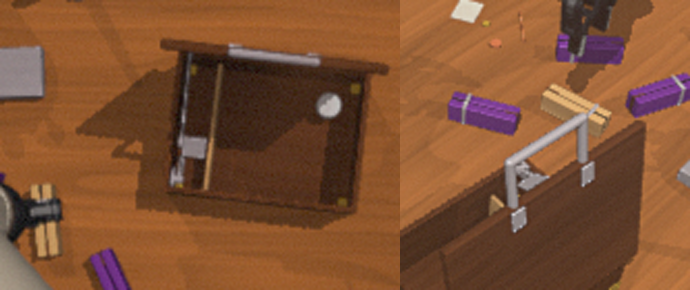

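The lid stays up with the pad raised at c6 (193,147), and the gripper is centred over the wooden clamp. I'll go down and grip it.

Call:
step_arm --translation '[[0.003,-0.006,0.28],[0.003,-0.006,0.28],[0,0,0.22],[0,0,0.1],[0,0,0.03]]' --turn '[[0,0,0],[0,0,0],[0,0,0],[0,0,0],[0,0,0]]' --jaw '[0.65,0.65,0.65,0.65,0.65]'

```text
time_s: 14.18
ee_pos: [0.4934, 0.3251, 0.0155]
ee_rot: [0.0, 0.997, 0.082, 0.0]
contact_force: [-0.3, -1.1, 0.6]
opening: 0.0557
grip_force: 0.0
```

Call:
step_arm --translation '[[0,0,0],[0,0,0],[0,0,0]]' --turn '[[0,0,0],[0,0,0],[0,0,0]]' --jaw '[0.3,0.2,0.2]' --squeeze 40

```text
time_s: 14.55
ee_pos: [0.4939, 0.326, 0.0169]
ee_rot: [-0.001, 0.997, 0.082, 0.001]
contact_force: [-0.5, -0.4, 7.0]
opening: 0.0295
grip_force: 41.5
```

Call:
step_arm --translation '[[0,0,-0.1],[0,0,-0.3],[0,0,-0.4],[0,0,-0.4]]' --turn '[[0,0,0],[0,0,0],[0,0,0],[0,0,0]]' --jaw '[0.2,0.2,0.2,0.2]'

```text
time_s: 15.05
ee_pos: [0.4923, 0.3249, 0.1977]
ee_rot: [0.0, 0.997, 0.082, -0.0]
contact_force: [1.4, 1.0, -1.4]
opening: 0.0296
grip_force: 40.7
```

```bash
python3 -c "
from h import *
t=cw(-.032,-.015,.20);print(t);go(t,1.4828,11)"
```

```text
[0.58210553 0.01167041 0.2       ]
{'time_s': 15.05, 'qpos': [-0.146, 0.483, -0.634, 1.744, 0.328, 1.023, -2.305], 'ee_pos': [0.492, 0.325, 0.198], 'ee_rot': [0.0, 0.997, 0.082, -0.0], 'contact_force': [1.401, 0.997, -1.378], 'opening': 0.03, 'grip_force': 40.681}
[[0.023, 0.196, -0.001], [-0.001, 0.198, -0.001], [-0.024, 0.196, -0.001], [-0.048, 0.192, -0.001], [-0.07, 0.185, -0.001], [-0.092, 0.175, -0.001], [-0.112, 0.163, -0.001], [-0.131, 0.148, -0.001], [-0.148, 0.131, -0.001], [-0.162, 0.113, -0.001], [-0.175, 0.092, -0.001]] turn -0.115
```

Call:
step_arm --translation '[[0.023,0.196,-0.01],[-0.001,0.198,-0.01],[-0.024,0.196,-0.01],[-0.048,0.192,-0.01],[-0.07,0.185,-0.01]]' --turn '[[0,0,-0.115],[0,0,-0.115],[0,0,-0.115],[0,0,-0.115],[0,0,-0.115]]' --jaw '[0.2,0.2,0.2,0.2,0.2]'

```text
time_s: 15.68
ee_pos: [0.5338, 0.1816, 0.2037]
ee_rot: [0.0, 0.927, 0.375, 0.0]
contact_force: [-0.2, 0.3, 0.4]
opening: 0.0294
grip_force: 40.7
```

Call:
step_arm --translation '[[-0.092,0.175,0],[-0.112,0.163,0],[-0.131,0.148,0],[-0.148,0.131,0],[-0.162,0.113,0]]' --turn '[[0,0,-0.115],[0,0,-0.115],[0,0,-0.115],[0,0,-0.115],[0,0,-0.115]]' --jaw '[0.2,0.2,0.2,0.2,0.2]'

```text
time_s: 16.3
ee_pos: [0.5751, 0.0393, 0.2036]
ee_rot: [0.0, 0.774, 0.633, -0.0]
contact_force: [0.2, -0.6, -1.3]
opening: 0.0297
grip_force: 40.7
```

Call:
step_arm --translation '[[-0.175,0.092,0],[0,0,0]]' --turn '[[0,0,-0.115],[0,0,0]]' --jaw '[0.2,0.2]'

```text
time_s: 16.55
ee_pos: [0.5837, 0.0082, 0.2029]
ee_rot: [0.0, 0.737, 0.675, -0.001]
contact_force: [-0.3, 0.5, -0.6]
opening: 0.0294
grip_force: 40.7
```

```bash
python3 -c "
from h import *
go(cw(-.032,-.015,.03),1.4828,5)
f=grab_frame('top')[:,:,::-1].copy();cv2.imwrite('pics/t13.png',f)"
```

```text
{'time_s': 16.55, 'qpos': [0.591, 0.539, -0.873, 1.75, 0.466, 1.074, -0.529], 'ee_pos': [0.584, 0.008, 0.203], 'ee_rot': [0.0, 0.737, 0.675, -0.001], 'contact_force': [-0.315, 0.476, -0.62], 'opening': 0.029, 'grip_force': 40.689}
[[0.004, -0.003, 0.231], [0.004, -0.003, 0.231], [0.004, -0.003, 0.231], [0.004, -0.003, 0.231], [0.004, -0.003, 0.231]] turn 0.0
```

Call:
step_arm --translation '[[0.004,-0.003,0.28],[0.004,-0.003,0.28],[0.004,-0.003,0.28],[0.004,-0.003,0.2],[0.004,-0.003,0.11]]' --turn '[[0,0,0],[0,0,0],[0,0,0],[0,0,0],[0,0,0]]' --jaw '[0.2,0.2,0.2,0.2,0.2]'

```text
time_s: 17.23
ee_pos: [0.581, 0.0166, 0.0296]
ee_rot: [-0.0, 0.735, 0.678, -0.0]
contact_force: [4.5, -2.2, 6.1]
opening: 0.0292
grip_force: 40.9
```

Call:
step_arm --translation '[[0,0,0.01],[0,0,0.006],[0,0,0]]' --turn '[[0,0,0],[0,0,0],[0,0,0]]' --jaw '[0.2,0.2,0.2]'

```text
time_s: 17.6
ee_pos: [0.5818, 0.0152, 0.0289]
ee_rot: [0.0, 0.736, 0.677, 0.0]
contact_force: [-0.4, -0.2, -0.5]
opening: 0.0293
grip_force: 43.2
```

Call:
step_arm --translation '[[0,0,0.01],[0,0,0]]' --turn '[[0,0,0],[0,0,0]]' --jaw '[0.2,0.2]'

```text
time_s: 17.85
ee_pos: [0.5823, 0.0149, 0.027]
ee_rot: [0.001, 0.736, 0.677, 0.001]
contact_force: [1.4, -0.4, 0.4]
opening: 0.0292
grip_force: 43.4
```

Call:
step_arm --translation '[[0,0,0.006],[0,0,0.003],[0,0,0]]' --turn '[[0,0,0],[0,0,0],[0,0,0]]' --jaw '[0.2,0.2,0.2]'

```text
time_s: 18.23
ee_pos: [0.5823, 0.0149, 0.0269]
ee_rot: [0.001, 0.736, 0.677, 0.0]
contact_force: [-2.1, -1.4, 13.4]
opening: 0.0293
grip_force: 45.2
```

Call:
step_arm --translation '[[0,0,-0.008],[0,0,0],[0,0,0],[0,0,0]]' --turn '[[0,0,0],[0,0,0],[0,0,0],[0,0,0]]' --jaw '[0.2,0.4,0.5,0.5]'

```text
time_s: 18.73
ee_pos: [0.5857, 0.0149, 0.0281]
ee_rot: [0.002, 0.736, 0.677, 0.003]
contact_force: [9.1, -2.2, 4.7]
opening: 0.0423
grip_force: 0.0
```

Call:
step_arm --translation '[[0,0,-0.1],[0,0,-0.3],[0,-0.02,-0.4],[0,-0.03,-0.35],[0,0,0]]' --turn '[[0,0,0],[0,0,0],[0,0,0],[0,0,0],[0,0,0]]' --jaw '[0.5,0.5,0.5,0.3,0]'

```text
time_s: 19.35
ee_pos: [0.5755, 0.0166, 0.2029]
ee_rot: [0.002, 0.736, 0.677, 0.002]
contact_force: [0.5, -1.4, -0.9]
opening: 0.0085
grip_force: 0.0
```

```bash
python3 -c "
from h import *
st()
f=grab_frame('top')[:,:,::-1].copy();cv2.imwrite('pics/t14.png',f);o=pad(f);print(o)
c,s=np.cos(YAW),np.sin(YAW)
for z in(.11,.114,.12):
  p=onz('top',o[0][:2],z);d=p[:2]-C;print(z,p,'chest',d@[c,s],d@[-s,c])
p=onz('top',(246.55,205.44),.114);d=p[:2]-C;print('t12',d@[c,s],d@[-s,c])
a=cv2.resize(f[160:240,225:335],(700,510),interpolation=cv2.INTER_CUBIC);cv2.imwrite('pics/c7.png',a)
"
```

```text
{'time_s': 19.35, 'qpos': [0.593, 0.525, -0.886, 1.775, 0.463, 1.058, -0.541], 'ee_pos': [0.576, 0.017, 0.203], 'ee_rot': [0.002, 0.736, 0.677, 0.002], 'contact_force': [0.46, -1.353, -0.86], 'opening': 0.009, 'grip_force': 0.0}
[(np.float64(259.1668168554755), np.float64(193.924540851356), [46, 84, 2913]), (np.float64(246.09691248846508), np.float64(205.29569747769918), [93, 76, 6502]), (np.float64(238.91607142857143), np.float64(219.57619047619048), [41, 31, 1260])]
0.11 [0.62609138 0.08344989 0.11      ] chest 0.005507208411220549 0.06036748903933238
0.114 [0.62560933 0.08325065 0.114     ] chest 0.005044535078404906 0.06012665190174878
0.12 [0.62488626 0.08295178 0.12      ] chest 0.004350525079181387 0.05976539619537338
t12 -0.032124768030022115 0.09227343937739947
```

View pics/c7.png

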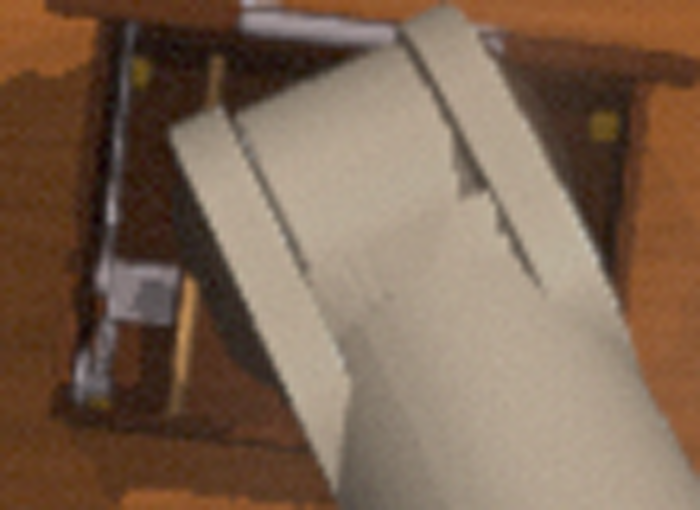

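The clamp has been released inside the chest. The stay's pad is visible and clear at chest (-0.032, 0.092). Moving the shut fingers over it.

```bash
python3 -c "
from h import *
go(cw(-.034,.0915,.203),1.4828,5)"
```

```text
{'time_s': 19.4, 'qpos': [0.593, 0.527, -0.883, 1.777, 0.464, 1.058, -0.541], 'ee_pos': [0.574, 0.016, 0.2], 'ee_rot': [0.001, 0.736, 0.677, 0.0], 'contact_force': [-0.224, -0.31, 0.003], 'opening': 0.001, 'grip_force': 0.0}
[[0.137, 0.009, -0.004], [0.137, 0.009, -0.004], [0.137, 0.009, -0.004], [0.137, 0.009, -0.004], [0.137, 0.008, -0.004]] turn 0.001
```

Call:
step_arm --translation '[[0.137,0.009,0],[0.137,0.009,0],[0.137,0.009,0],[0.137,0.009,0],[0.137,0.008,0]]' --turn '[[0,0,0],[0,0,0],[0,0,0],[0,0,0],[0,0,0]]' --jaw '[0,0,0,0,0]'

```text
time_s: 20.02
ee_pos: [0.5874, 0.1176, 0.1964]
ee_rot: [-0.001, 0.736, 0.677, -0.002]
contact_force: [-0.7, -0.8, -0.2]
opening: 0.0
grip_force: 0.0
```

Call:
step_arm --translation '[[0,0,0.16],[0,0,0.16],[0,0,0.06],[0,0,0]]' --turn '[[0,0,0],[0,0,0],[0,0,0],[0,0,0]]' --jaw '[0,0,0,0]'

```text
time_s: 20.52
ee_pos: [0.5878, 0.1173, 0.1404]
ee_rot: [-0.001, 0.736, 0.677, -0.001]
contact_force: [0.2, -0.3, 0.1]
opening: 0.0002
grip_force: 0.0
```

```bash
python3 -c "
from h import *
go(cw(-.034,.0915,.13),1.4828,5)
f=grab_frame('top')[:,:,::-1].copy();cv2.imwrite('pics/t15.png',f)
f=grab_frame('scene')[:,:,::-1].copy();cv2.imwrite('pics/s15.png',f)"
```

```text
{'time_s': 20.525, 'qpos': [0.359, 0.643, -0.824, 1.755, 0.551, 0.995, -0.762], 'ee_pos': [0.588, 0.117, 0.14], 'ee_rot': [-0.001, 0.736, 0.677, -0.001], 'contact_force': [0.173, -0.324, 0.098], 'opening': 0.0, 'grip_force': 0.0}
[[0.001, 0.002, 0.014], [0.001, 0.002, 0.014], [0.001, 0.002, 0.014], [0.001, 0.002, 0.014], [0.001, 0.002, 0.014]] turn 0.001
```

Call:
step_arm --translation '[[0,0.005,0.012],[0,0.005,0.012],[0,0,0.012],[0,0,0.008],[0,0,0.006]]' --turn '[[0,0,0],[0,0,0],[0,0,0],[0,0,0],[0,0,0]]' --jaw '[0,0,0,0,0]'

```text
time_s: 21.25
ee_pos: [0.5905, 0.1174, 0.1342]
ee_rot: [-0.0, 0.736, 0.677, -0.0]
contact_force: [0.1, 0.6, -0.5]
opening: 0.0001
grip_force: 0.0
```

Call:
step_arm --translation '[[0,0,0.005],[0,0,0.005]]' --turn '[[0,0,0],[0,0,0]]' --jaw '[0,0]'

```text
time_s: 21.5
ee_pos: [0.5906, 0.1175, 0.1328]
ee_rot: [-0.0, 0.736, 0.677, 0.0]
contact_force: [0.3, 0.1, 0.0]
opening: 0.0002
grip_force: 0.0
```

Call:
step_arm --translation '[[0,0,0.006],[0,0,0.006],[0,0,0.006],[0,0,0.006],[0,0,0.006]]' --turn '[[0,0,0],[0,0,0],[0,0,0],[0,0,0],[0,0,0]]' --jaw '[0,0,0,0,0]'

```text
time_s: 22.12
ee_pos: [0.5906, 0.1174, 0.1282]
ee_rot: [0.0, 0.736, 0.677, -0.0]
contact_force: [0.7, -0.1, 0.7]
opening: 0.0
grip_force: 0.1
```

Tips are at 0.117 m with no contact yet.

Call:
step_arm --translation '[[0,0,0.006],[0,0,0.006],[0,0,0.006],[0,0,0.006],[0,0,0.006]]' --turn '[[0,0,0],[0,0,0],[0,0,0],[0,0,0],[0,0,0]]' --jaw '[0,0,0,0,0]'

```text
time_s: 22.75
ee_pos: [0.5923, 0.1173, 0.1249]
ee_rot: [0.001, 0.736, 0.677, 0.001]
contact_force: [2.4, -1.7, 6.5]
opening: 0.0
grip_force: 2.5
```

Call:
step_arm --translation '[[0,0,0.003],[0,0,0.003]]' --turn '[[0,0,0],[0,0,0]]' --jaw '[0,0]'

```text
time_s: 23.0
ee_pos: [0.5923, 0.1174, 0.124]
ee_rot: [0.001, 0.736, 0.677, 0.001]
contact_force: [1.7, -0.3, 5.6]
opening: -0.0
grip_force: 2.4
```

Force holds at about 6 N while the pad yields, so I'll follow it down.

Call:
step_arm --translation '[[0,0,0.007],[0,0,0.007],[0,0,0.007]]' --turn '[[0,0,0],[0,0,0],[0,0,0]]' --jaw '[0,0,0]'

```text
time_s: 23.38
ee_pos: [0.592, 0.1176, 0.1207]
ee_rot: [0.001, 0.736, 0.677, 0.001]
contact_force: [1.7, -0.3, 4.8]
opening: -0.0002
grip_force: 2.1
```

Call:
step_arm --translation '[[0,0,0.009],[0,0,0.009],[0,0,0.009],[0,0,0.009],[0,0,0.009]]' --turn '[[0,0,0],[0,0,0],[0,0,0],[0,0,0],[0,0,0]]' --jaw '[0,0,0,0,0]'

```text
time_s: 24.0
ee_pos: [0.5927, 0.1175, 0.1141]
ee_rot: [0.001, 0.736, 0.677, 0.002]
contact_force: [3.0, -0.6, 6.3]
opening: -0.0002
grip_force: 3.1
```

Call:
step_arm --translation '[[0,0,0.009],[0,0,0.009],[0,0,0.009],[0,0,0.009],[0,0,0.009]]' --turn '[[0,0,0],[0,0,0],[0,0,0],[0,0,0],[0,0,0]]' --jaw '[0,0,0,0,0]'

```text
time_s: 24.62
ee_pos: [0.5939, 0.1175, 0.108]
ee_rot: [0.002, 0.736, 0.677, 0.003]
contact_force: [6.4, -1.1, 8.4]
opening: 0.0001
grip_force: 4.1
```

Call:
step_arm --translation '[[0,0.008,0.007],[0,0.005,0.008],[0,0.003,0.008],[0,0,0.008]]' --turn '[[0,0,0],[0,0,0],[0,0,0],[0,0,0]]' --jaw '[0,0,0,0]'

```text
time_s: 25.12
ee_pos: [0.595, 0.1174, 0.103]
ee_rot: [0.001, 0.736, 0.677, 0.002]
contact_force: [2.7, -0.3, 9.5]
opening: -0.0
grip_force: 5.2
```

Call:
step_arm --translation '[[0,0.003,0.008],[0,0.002,0.008],[0,0.002,0.008],[0,0,0.008]]' --turn '[[0,0,0],[0,0,0],[0,0,0],[0,0,0]]' --jaw '[0,0,0,0]'

```text
time_s: 25.62
ee_pos: [0.5957, 0.1173, 0.0982]
ee_rot: [0.001, 0.736, 0.677, 0.001]
contact_force: [2.3, -2.1, 11.0]
opening: 0.0
grip_force: 5.3
```

Call:
step_arm --translation '[[0,0,-0.05],[0,-0.03,-0.15],[0,-0.1,-0.3],[0,-0.15,-0.38],[-0.1,-0.15,-0.38]]' --turn '[[0,0,0],[0,0,0],[0,0,0],[0,0,0],[0,0,0]]' --jaw '[0,0,0,0,0]'

```text
time_s: 26.25
ee_pos: [0.5268, 0.1092, 0.2874]
ee_rot: [-0.001, 0.735, 0.678, -0.0]
contact_force: [0.3, -1.4, 0.9]
opening: -0.0001
grip_force: 0.0
```

Call:
step_arm --translation '[[0.05,-0.38,-0.37],[0.2,-0.38,-0.2],[0.2,-0.3,0]]' --turn '[[0,0,0],[0,0,0],[0,0,0]]' --jaw '[0.2,0.5,0.5]'

```text
time_s: 26.62
ee_pos: [0.3931, 0.1831, 0.3567]
ee_rot: [0.001, 0.736, 0.677, 0.001]
contact_force: [0.3, 0.8, 0.7]
opening: 0.0425
grip_force: 0.0
```

```bash
cat > m.py <<'E'
from h import *
st()
f=grab_frame('top')[:,:,::-1].copy();g=grab_frame('scene')[:,:,::-1].copy();cv2.imwrite('pics/t16.png',f);cv2.imwrite('pics/s16.png',g);print(pad(f))
for t in np.arange(1.1,1.4,.05):
    h=hand(t);b=[proj('scene',h+s*.045*np.array([.088,.996,0])).round(1).tolist() for s in(1,-1)];print(round(t,2),h.round(4),b,[proj('top',h+s*.045*np.array([.088,.996,0])).round(1).tolist() for s in(1,-1)])
a=cv2.resize(f[160:240,225:335],(430,313),interpolation=cv2.INTER_CUBIC);b=cv2.resize(g[110:215,250:370],(357,313),interpolation=cv2.INTER_CUBIC);cv2.imwrite('pics/c8.png',np.hstack([a,b]))
E
python3 m.py
```

```text
{'time_s': 26.625, 'qpos': [0.674, -0.004, -1.15, 1.891, -0.002, 1.251, -0.558], 'ee_pos': [0.393, 0.183, 0.357], 'ee_rot': [0.001, 0.736, 0.677, 0.001], 'contact_force': [0.332, 0.841, 0.719], 'opening': 0.042, 'grip_force': 0.0}
[(np.float64(247.81817006207226), np.float64(203.99798066210408), [92, 75, 6283]), (np.float64(239.03428076609617), np.float64(218.49460065199673), [53, 50, 2454])]
1.1 [0.6068 0.0245 0.3006] [[325.0, 135.6], [290.9, 155.9]] [[261.2, 190.8], [298.2, 195.0]]
1.15 [0.6177 0.0236 0.3055] [[328.9, 136.8], [294.6, 157.4]] [[261.6, 186.1], [298.8, 190.3]]
1.2 [0.6289 0.0226 0.3099] [[333.0, 138.3], [298.5, 159.2]] [[262.1, 181.2], [299.4, 185.4]]
1.25 [0.6402 0.0216 0.3137] [[337.2, 140.1], [302.5, 161.3]] [[262.6, 176.3], [300.0, 180.5]]
1.3 [0.6517 0.0206 0.3169] [[341.5, 142.3], [306.7, 163.7]] [[263.1, 171.3], [300.6, 175.5]]
1.35 [0.6634 0.0196 0.3195] [[345.9, 144.7], [310.9, 166.5]] [[263.6, 166.3], [301.2, 170.5]]
```

View pics/c8.png

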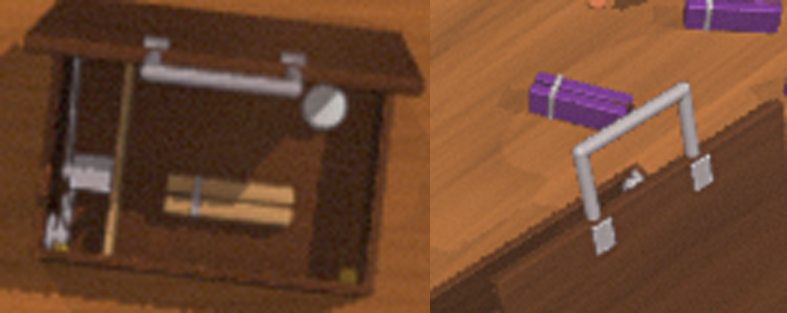

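The clamp lies flat on the compartment floor at c8 (230,200). The pad is down and the stay is broken. The handle bar runs from c8 (150,71) to (300,88), which puts the lid at about 1.23 rad. Next I'll go back to the handle.

Call:
step_arm --translation '[[-0.158,0.283,-0.06],[-0.158,0.283,-0.06],[-0.158,0.283,0],[-0.158,0.283,0],[-0.158,0.283,0]]' --turn '[[0,0,0],[0,0,0],[0,0,0],[0,0,0],[0,0,0]]' --jaw '[0.5,0.5,0.5,0.5,0.5]'

```text
time_s: 27.35
ee_pos: [0.5968, 0.0446, 0.373]
ee_rot: [-0.0, 0.736, 0.677, -0.001]
contact_force: [-0.1, 1.0, 0.9]
opening: 0.0426
grip_force: 0.0
```

Call:
step_arm --translation '[[-0.158,0.283,0],[0,0,0],[0,0,0]]' --turn '[[0,0,0],[0,0,0],[0,0,0]]' --jaw '[0.5,0.5,0.5]'

```text
time_s: 27.72
ee_pos: [0.6357, 0.0194, 0.3729]
ee_rot: [-0.001, 0.735, 0.678, -0.0]
contact_force: [0.9, -0.2, -0.1]
opening: 0.0424
grip_force: 0.0
```

```bash
python3 -c "
from h import *
go([.6355,.020,.308],1.4828,4)
C[:]=[.6153,.0238]
lid(1.235,0.02,30)"
```

```text
{'time_s': 27.725, 'qpos': [0.572, 0.513, -0.967, 1.404, 0.418, 1.441, -0.469], 'ee_pos': [0.636, 0.019, 0.373], 'ee_rot': [-0.001, 0.735, 0.678, -0.0], 'contact_force': [0.909, -0.161, -0.127], 'opening': 0.042, 'grip_force': 0.0}
[[0.001, -0.0, 0.108], [0.001, -0.0, 0.108], [0.001, -0.0, 0.108], [0.001, -0.0, 0.108]] turn 0.002
[[0, -0.061, 0.021], [0, -0.06, 0.024], [0, -0.059, 0.026], [0, -0.058, 0.028], [0, -0.057, 0.031], [0, -0.056, 0.033], [0, -0.054, 0.035], [0, -0.053, 0.037], [0, -0.051, 0.039], [0, -0.05, 0.042], [0, -0.048, 0.044], [0, -0.046, 0.045], [0, -0.044, 0.047], [0, -0.042, 0.049], [0, -0.04, 0.051], [0, -0.038, 0.052], [0, -0.036, 0.054], [0, -0.034, 0.055], [0, -0.032, 0.057], [0, -0.029, 0.058], [0, -0.027, 0.059], [0, -0.025, 0.06], [0, -0.022, 0.061], [0, -0.02, 0.062], [0, -0.017, 0.063], [0, -0.015, 0.063], [0, -0.012, 0.064], [0, -0.009, 0.064], [0, -0.007, 0.064], [0, -0.004, 0.065]]
```

Call:
step_arm --translation '[[0,0,0.13],[0,0,0.13],[0,0,0.11],[0,0,0.06],[0,0,0]]' --turn '[[0,0,0],[0,0,0],[0,0,0],[0,0,0],[0,0,0]]' --jaw '[0.5,0.5,0.5,0.5,0.5]'

```text
time_s: 28.35
ee_pos: [0.6363, 0.0183, 0.3076]
ee_rot: [-0.001, 0.736, 0.677, -0.001]
contact_force: [-0.2, 0.0, -0.1]
opening: 0.0426
grip_force: 0.0
```

Call:
step_arm --translation '[[0,0,0],[0,0,0],[0,0,0]]' --turn '[[0,0,0],[0,0,0],[0,0,0]]' --jaw '[0.2,0.05,0]' --squeeze 25

```text
time_s: 28.72
ee_pos: [0.6368, 0.0187, 0.3094]
ee_rot: [0.0, 0.736, 0.677, 0.0]
contact_force: [-2.0, 0.1, 3.1]
opening: 0.0089
grip_force: 24.7
```

```bash
python3 -c "
from h import *
st();tf();ang()"
```

```text
{'time_s': 28.725, 'qpos': [0.569, 0.553, -0.945, 1.496, 0.454, 1.325, -0.499], 'ee_pos': [0.637, 0.019, 0.309], 'ee_rot': [0.0, 0.736, 0.677, 0.0], 'contact_force': [-1.99, 0.123, 3.087], 'opening': 0.009, 'grip_force': 24.655}
th 1.242 tang -0.98 rad 3.54
lid angle 1.2419879981300177 r 0.2446066796159424
```

Call:
step_arm --translation '[[0,-0.061,0.021],[0,-0.06,0.024],[0,-0.059,0.026],[0,-0.058,0.028],[0,-0.057,0.031]]' --turn '[[0,0,0],[0,0,0],[0,0,0],[0,0,0],[0,0,0]]' --jaw '[0,0,0,0,0]'

```text
time_s: 29.35
ee_pos: [0.5921, 0.0227, 0.289]
ee_rot: [-0.0, 0.736, 0.677, 0.0]
contact_force: [2.7, 1.9, 2.7]
opening: 0.0089
grip_force: 25.3
```

```bash
python3 -c "
from h import *
st();tf();ang()"
```

```text
{'time_s': 29.35, 'qpos': [0.629, 0.489, -0.973, 1.636, 0.422, 1.243, -0.51], 'ee_pos': [0.592, 0.023, 0.289], 'ee_rot': [-0.0, 0.736, 0.677, 0.0], 'contact_force': [2.656, 1.894, 2.722], 'opening': 0.009, 'grip_force': 25.328}
th 1.0398 tang 3.49 rad 1.18
lid angle 1.0397564546192457 r 0.24347968128423284
```

Lowering takes a small force, so I'll continue.

Call:
step_arm --translation '[[0,-0.056,0.033],[0,-0.054,0.035],[0,-0.053,0.037],[0,-0.051,0.039],[0,-0.05,0.042]]' --turn '[[0,0,0],[0,0,0],[0,0,0],[0,0,0],[0,0,0]]' --jaw '[0,0,0,0,0]'

```text
time_s: 29.98
ee_pos: [0.5526, 0.026, 0.2607]
ee_rot: [-0.0, 0.736, 0.677, 0.0]
contact_force: [2.5, 5.1, 0.3]
opening: 0.0087
grip_force: 25.2
```

Call:
step_arm --translation '[[0,-0.048,0.044],[0,-0.046,0.045],[0,-0.044,0.047],[0,-0.042,0.049],[0,-0.04,0.051]]' --turn '[[0,0,0],[0,0,0],[0,0,0],[0,0,0],[0,0,0]]' --jaw '[0,0,0,0,0]'

```text
time_s: 30.6
ee_pos: [0.5198, 0.0287, 0.2253]
ee_rot: [-0.0, 0.736, 0.677, 0.0]
contact_force: [1.8, 5.4, 1.1]
opening: 0.0088
grip_force: 25.3
```

```bash
python3 -c "
from h import *
st();tf();ang()"
```

```text
{'time_s': 30.6, 'qpos': [0.696, 0.422, -0.995, 1.879, 0.405, 1.059, -0.546], 'ee_pos': [0.52, 0.029, 0.225], 'ee_rot': [-0.0, 0.736, 0.677, 0.0], 'contact_force': [1.81, 5.421, 1.059], 'opening': 0.009, 'grip_force': 25.291}
th 0.6396 tang 1.65 rad -0.39
lid angle 0.6396319246356077 r 0.24205433450080807
```

Call:
step_arm --translation '[[0.004,-0.038,0.052],[0.004,-0.036,0.054],[0,-0.034,0.055],[0,-0.032,0.057],[0,-0.029,0.058]]' --turn '[[0,0,0],[0,0,0],[0,0,0],[0,0,0],[0,0,0]]' --jaw '[0,0,0,0,0]'

```text
time_s: 31.22
ee_pos: [0.4946, 0.031, 0.1837]
ee_rot: [0.0, 0.736, 0.677, -0.0]
contact_force: [0.9, 1.1, 0.5]
opening: 0.0089
grip_force: 25.5
```

Call:
step_arm --translation '[[0,-0.027,0.059],[0,-0.025,0.06],[0,-0.022,0.061],[0,-0.02,0.062],[0,-0.017,0.063]]' --turn '[[0,0,0],[0,0,0],[0,0,0],[0,0,0],[0,0,0]]' --jaw '[0,0,0,0,0]'

```text
time_s: 31.85
ee_pos: [0.4782, 0.0325, 0.1379]
ee_rot: [0.0, 0.736, 0.677, -0.0]
contact_force: [1.8, -1.5, 0.2]
opening: 0.0086
grip_force: 25.9
```

```bash
python3 -c "
from h import *
st();tf();ang()"
```

```text
{'time_s': 31.85, 'qpos': [0.645, 0.473, -0.931, 2.048, 0.503, 0.863, -0.656], 'ee_pos': [0.478, 0.033, 0.138], 'ee_rot': [0.0, 0.736, 0.677, -0.0], 'contact_force': [1.805, -1.464, 0.162], 'opening': 0.009, 'grip_force': 25.902}
th 0.2354 tang 0.65 rad -1.82
lid angle 0.2354377605392122 r 0.24047117217123526
```

Call:
step_arm --translation '[[0,-0.008,0.04],[0,-0.007,0.04],[0,-0.006,0.04],[0,-0.005,0.04],[0,-0.004,0.04]]' --turn '[[0,0,0],[0,0,0],[0,0,0],[0,0,0],[0,0,0]]' --jaw '[0,0,0,0,0]'

```text
time_s: 32.48
ee_pos: [0.4726, 0.033, 0.1078]
ee_rot: [-0.001, 0.736, 0.677, -0.001]
contact_force: [-6.7, -1.3, 1.5]
opening: 0.0086
grip_force: 26.3
```

Call:
step_arm --translation '[[0,-0.003,0.03],[0,-0.002,0.03],[0,-0.001,0.025],[0,0,0.02],[0,0,0.015]]' --turn '[[0,0,0],[0,0,0],[0,0,0],[0,0,0],[0,0,0]]' --jaw '[0,0,0,0,0]'

```text
time_s: 33.1
ee_pos: [0.471, 0.0331, 0.0896]
ee_rot: [-0.001, 0.736, 0.677, -0.002]
contact_force: [-6.7, -0.2, 1.0]
opening: 0.0087
grip_force: 26.5
```

Call:
step_arm --translation '[[0,-0.006,0.008],[0,-0.004,0.008],[0,0,0.008],[0,0,0.007],[0,0,0.006]]' --turn '[[0,0,0],[0,0,0],[0,0,0],[0,0,0],[0,0,0]]' --jaw '[0,0,0,0,0]'

```text
time_s: 33.72
ee_pos: [0.4708, 0.0332, 0.0847]
ee_rot: [-0.0, 0.736, 0.677, -0.001]
contact_force: [-5.1, -1.8, 0.4]
opening: 0.009
grip_force: 26.5
```

Call:
step_arm --translation '[[0,0,0.006],[0,0,0.006],[0,0,0.005],[0,0,0.003]]' --turn '[[0,0,0],[0,0,0],[0,0,0],[0,0,0]]' --jaw '[0,0,0,0]'

```text
time_s: 34.22
ee_pos: [0.4709, 0.0332, 0.0829]
ee_rot: [0.0, 0.736, 0.677, -0.001]
contact_force: [-11.8, -1.4, 21.7]
opening: 0.0086
grip_force: 28.4
```

The lid is shut, with firm contact at the same height as at the start. I'll ease off, let go and move clear.

Call:
step_arm --translation '[[0,0,-0.01],[0,0,0],[0,0,0],[0,0,0]]' --turn '[[0,0,0],[0,0,0],[0,0,0],[0,0,0]]' --jaw '[0,0.2,0.4,0.4]'

```text
time_s: 34.72
ee_pos: [0.4725, 0.0336, 0.0838]
ee_rot: [0.0, 0.736, 0.677, 0.001]
contact_force: [-0.8, 0.5, -0.4]
opening: 0.034
grip_force: 0.0
```

Call:
step_arm --translation '[[0,0,-0.15],[0,0,-0.35],[0,0,-0.4],[-0.3,0,-0.2],[-0.35,0,0]]' --turn '[[0,0,0],[0,0,0],[0,0,0],[0,0,0],[0,0,0]]' --jaw '[0.4,0.4,0.4,0.4,0.4]'

```text
time_s: 35.35
ee_pos: [0.466, -0.064, 0.2517]
ee_rot: [0.003, 0.735, 0.678, 0.002]
contact_force: [0.1, -1.0, -0.2]
opening: 0.0346
grip_force: 0.0
```

Call:
step_arm --translation '[[-0.35,0,0],[-0.35,0,0],[-0.2,0,0],[0,0,0]]' --turn '[[0,0,0],[0,0,0],[0,0,0],[0,0,0]]' --jaw '[0.4,0.4,0.4,0.4]'

```text
time_s: 35.85
ee_pos: [0.452, -0.2014, 0.2484]
ee_rot: [0.0, 0.738, 0.675, 0.0]
contact_force: [0.7, 0.1, -0.6]
opening: 0.0341
grip_force: 0.0
```

```bash
python3 -c "
from h import *
st()
for n in('top','scene'):
  f=grab_frame(n)[:,:,::-1].copy();g=cv2.imread('pics/%s0.png'%n);cv2.imwrite('pics/%s_end.png'%n,f)
  d=cv2.absdiff(f,g).max(2)
  r=(slice(150,240),slice(225,335)) if n=='top' else (slice(160,290),slice(235,375))
  print(n,'chest diff frac>40',(d[r]>40).mean(),'shift',cv2.phaseCorrelate(*[cv2.cvtColor(i[r],6).astype(np.float32) for i in(g,f)]))
"
```

```text
{'time_s': 35.85, 'qpos': [1.211, 0.325, -1.001, 1.913, 0.312, 1.07, -0.007], 'ee_pos': [0.452, -0.201, 0.248], 'ee_rot': [0.0, 0.738, 0.675, 0.0], 'contact_force': [0.694, 0.146, -0.613], 'opening': 0.034, 'grip_force': 0.0}
top chest diff frac>40 0.0 shift ((-0.01207498788966177, -0.02098481817090203), 0.9989777515552662)
scene chest diff frac>40 0.027417582417582416 shift ((0.0002608089685338655, 0.4860028550935027), 0.93847866637226)
```

The top view of the chest matches the starting picture, so the lid is fully shut. Handing in.

```bash
python3 -c "
from rig import order
print(order.finish_job())"
```

```text
the job is handed in; nothing more can be done
None
```

I handed the job in at about 36 s: the stay locked at about 1.38 rad, the wooden clamp lies flat in the big compartment, the stay's joint was pressed down at up to about 11 N to break it, and the lid is lowered fully shut.

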